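Open the solder collector of a desoldering station

TASK

Open the desoldering station's solder collector for a check: first shut its pump down by pressing the control box keys fully down and letting each come back up, one at a time, red, then yellow, then blue. Then unscrew the collector's cap by its orange grip bar - nobody knows whether its thread is right-handed or left-handed, so try both ways and go on in the one that gives - and lift it off straight up. Finish while still holding the cap in the gripper, level and right above its neck, about 10 cm above where it sat, and leave the other things on the bench alone.

Things in the scene. Friction and masses are not known exactly. Their poses are not given: they have to be found in the camera images.
- control: Control box, grey, fixed, 130 x 180 x 70 mm (own x, y, z); origin at the centre of its underside, z up. Its three keys stand in a row along its own y, 20 mm towards -x from the middle, 55 mm apart; which colour is where varies. A green display lies on top on the +x side. Control box and collector stand side by side; which is left varies.
- key_red (a joint): Travel of the red key, m: 0 up, 0.006 fully down; spring, about 5 N when fully down, comes back up by itself; over 0.004 counts as pressed, under 0.002 as up.
- key_yellow (a joint): Travel of the yellow key, m: 0 up, 0.006 fully down; spring, about 5 N when fully down, comes back up by itself; over 0.004 counts as pressed, under 0.002 as up.
- key_blue (a joint): Travel of the blue key, m: 0 up, 0.006 fully down; spring, about 5 N when fully down, comes back up by itself; over 0.004 counts as pressed, under 0.002 as up.
- key_red_top (a point): Centre of the top face of the red push key, a round cap of 28 mm diameter in a black housing on top of the control box; pressed straight down.
- key_yellow_top (a point): Centre of the top face of the yellow push key, a round cap of 28 mm diameter in a black housing on top of the control box; pressed straight down.
- key_blue_top (a point): Centre of the top face of the blue push key, a round cap of 28 mm diameter in a black housing on top of the control box; pressed straight down.
- collector: Collector unit, blue, fixed. Origin on the bench under the axis of its round aluminium neck, z up. Low deck 110 x 115 x 50 mm (x from -55 to 55, y from -50 to 65 mm), and beside it a block 100 mm high (x from -55 to 55, y from 65 to 145 mm) with a gauge on top. The neck is 72 mm in diameter, its rim 80 mm above the bench; the cap sits on it.
- cap: Loose screw cap, 85 to 170 g. Origin at the centre of its underside, 54 mm above the bench when seated; z up. Steel plug with two lugs inside the neck, from 0 to 26 mm, 2 mm side play; black disc 80 mm in diameter, 26 to 32 mm, resting on the rim; on it the orange grip bar, 20 mm wide (x), 60 mm long (y), 32 to 64 mm high. Screwed down, its axes agree with the collector's.
- neck_rim (a point): Centre of the neck's rim, on its axis, 80 mm above the bench. Quick thread of unknown hand: turned the tightening way the cap is solid after about 3 degrees; the loosening way it turns easily without rising. It cannot be lifted before 52 degrees (0.9 rad); from there to its stop at about 105 degrees (1.8 rad) it lifts freely. 65 to 75 degrees is a good turn.
- cap_grip (a point): Point on the cap's axis inside the grip bar, 53 mm above the cap's origin, the height for the TCP: the bar's top is 11 mm higher, the disc 21 mm lower. Fingers close across the bar's 20 mm, along the cap's x.
- spool_green: Bystander: upright solder spool with green flanges, 56 mm in diameter, 50 mm high, origin under its centre.
- spool_white: Bystander: upright solder spool with white flanges, 56 mm in diameter, 50 mm high, origin under its centre.
- battery: Bystander: small green and yellow block battery lying flat, 48 x 26 x 17 mm, origin under its centre.
- screwdriver: Bystander: screwdriver, 160 mm long, lying on the bench along its own x; leave it alone.
There are look-alikes about, which are no part of the job. What is shaped like the cap but purple is not meant.

How it is judged:
By the outcome, as a careful person would: the job done as asked, in the order asked, and still so for the second after the job is handed in, while the arm keeps its last pose, push and grip.
It also fails if it takes over 72 s, if anything falls off the work surface, if the arm or the gripper's body presses on something with over 40 N, if the wrist force passes 120 N, or if a joint passes its speed limit or range.

ROBOT

A 7-joint arm with a two-finger parallel gripper is mounted at the origin on the work surface. World frame = base frame: x ahead of the robot, y to its left, z up, the work surface at z = 0. Lengths are in mm, angles in rad, forces in N, time in s.
With the tool pointing down it reaches from about 425 to 875 mm from the base axis. Payload 4.7 kg.
Tool frame: the origin (TCP) lies between the finger pads, 19 mm behind the fingertips; this is the grasp point; z points along the fingers, y is the line along which they close (so a half turn about z gives the same grasp; the last joint's range is limited). The gripper opens to 85 mm and grips with 20 to 120 N. Pads are 22 mm wide; open, the fingers measure 114 mm over their backs; the gripper's body (76 mm by 85 mm) begins 54 mm behind the grasp point. The pads swing forward as they close: fully open they stand 13 mm farther back than shut.
Start: joints at [-1.114, 0.321, -0.07, 1.45, 0.023, 1.371, -0.057], TCP at [278.533, 587.318, 250.049] pointing down, gripper open.
Joint ranges: [-2.86, 2.86], [-0.3, 2.09], [-1.38, 1.24], [0.06, 2.45], [-1.56, 4.7], [0.09, 2.05], [-2.69, 2.69]. Speed limits (rad/s): [2.57, 2.57, 3.14, 3.14, 3.14, 3.14, 3.14].

INTERFACE

Orientations are given as [roll, pitch, yaw] about the fixed x, y, z axes, in that order (R = Rz(yaw) Ry(pitch) Rx(roll)).
In Python, from workcell import bot gives the robot as it stands.
- The arm moves only by the tool apply_moves, never from a script. Its argument "motion" is a list of rows, each an object of numbers: "x", "y", "z": the shift along the tool's x, y, z in cm; "wx", "wy", "wz": the turn, a rotation vector about the tool's x, y, z in degrees; "claw": the finger opening in cm, from 0 to 8.54. A call has 1 to 12 rows; each row is the pose to reach, as a shift and turn from the pose commanded when the call began, along the tool's axes at that moment; what a row does not reach only later rows make up. A row lasts 1/10 s, in which the tool goes at most 50 mm and 8.59 degrees, less where a joint would pass 70% of its speed; a pose out of reach is approached as far as the arm can. A call with a gripper value outside its range is refused whole. The fingers move at their own pace and stop on an object; "newtons" is the grip in N (left out, the last holds). Time passes only in rows, so rows that repeat a pose let the fingers close. It gives the time, the measured TCP pose, the force, the opening and the grip force at its end, in the units of the state.
- bot.sense(): the state, without advancing time (a new reading comes with each control period).
- bot.read_camera(name): name is "scene" or "top"; returns the picture (420x560x3 uint8, blue, green, red); there is no depth.
- bot.calibration(name): a dict with "fx", "fy", "cx", "cy" (pixels), "k1" (the pictures are not rectified: a ray, as slopes to the right and down, at radius r is drawn at 1 + k1 r^2 times it, then the intrinsics apply), "origin" and "attitude" of the camera in the world. Camera axes: x right, y down, z forward; pixel columns grow to the right and rows downward; lengths in mm; the calibration is good to about 2 mm. A picture is of the moment at which its call begins. calibration takes no time and is no camera call.
- bot.finish_job(): hands the job in; it is judged then, once.
The state is a dict: "time_s": time; "joint_positions": joint angles; "joint_velocities": joint speeds; "tau": joint torques, N m; "tool_pos": TCP position; "ee_rot": TCP orientation; "ft_force": force on the tool from outside, world axes, zero at the start; "ft_torque": the same for the moment, N m; "grip_width": finger opening in mm; "finger_force": force on a finger pad.
Only numpy, scipy, OpenCV 4.12 (cv2) and the standard library are available. Lean on these libraries where they do the work, as an engineer would, in place of code of your own. Each camera call takes 0.05 s, during which the arm holds its last target. There are 200 camera calls.

## Working session

There is one attempt and no reset: what is moved stays moved. The work goes in short steps, Python scripts to look and compute and a tool call to move; the robot and the scene stay as the last step left them, time stands still between calls to the robot, and variables do not carry over. Pictures are saved under pics/ and viewed, at most 10 in all, crops included, and the job is handed in when it is done.

Besides the shell and the picture viewer there is one more tool, called after "Request:" by a JSON object that holds its "op" and its "data", one argument or row to a line. apply_moves: Moves the arm, as the interface text tells. Its arguments: {"type":"object","properties":{"motion":{"type":"array","items":{"type":"object","properties":{"x":{"type":"number"},"y":{"type":"number"},"z":{"type":"number"},"wx":{"type":"number"},"wy":{"type":"number"},"wz":{"type":"number"},"claw":{"type":"number"}}}},"newtons":{"type":"number"}},"required":["motion"]}

```bash
mkdir -p pics; ls; python3 - <<'E'
from workcell import bot
import cv2
for n in("scene","top"):
    cv2.imwrite(f"pics/{n}0.png",bot.read_camera(n)); print(n,bot.calibration(n))
print(bot.sense())
E
```

```text
pics
scene {'fx': 512.5237204185569, 'fy': 512.5237204185569, 'cx': 280.36780963211635, 'cy': 203.54396956189504, 'k1': -0.1495134459645727, 'origin': array([1256.05111365, -588.18733173,  724.38661138]), 'attitude': array([-2.19895673,  0.02082847,  0.85262742])}
top {'fx': 386.7274265895546, 'fy': 386.7274265895546, 'cx': 279.54081995469215, 'cy': 206.4905151618705, 'k1': -0.08846742458488474, 'origin': array([515.77094479,  -8.64861223, 834.29133654]), 'attitude': array([-3.01931267, -0.02604648, -1.5720158 ])}
{'time_s': 0.1, 'joint_positions': array([-1.11387562,  0.32178586, -0.07008124,  1.45155348,  0.02262213,
        1.3708182 , -0.05689015]), 'joint_velocities': array([-0.0003891 , -0.00145744, -0.00060045, -0.00402817, -0.00047632,
       -0.00106639, -0.00060452]), 'tau': array([ 1.17243317e-04, -4.94873393e+01, -3.83859901e-01, -3.15212131e+01,
        1.29241054e-02,  7.36137503e-03,  3.06438054e-06]), 'tool_pos': array([278.37389217, 586.87012938, 249.00857323]), 'ee_rot': array([-3.13981836e+00,  1.16612529e-04,  2.69881088e+00]), 'ft_force': array([-0.34966356,  0.78685629,  0.54413019]), 'ft_torque': array([-0.0358946 ,  0.02082318,  0.03397575]), 'finger_force': 0.0, 'grip_width': 85.56388191780486}
```

View pics/scene0.png

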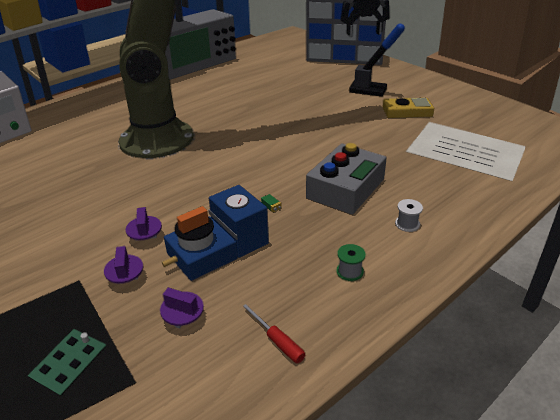

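View pics/top0.png

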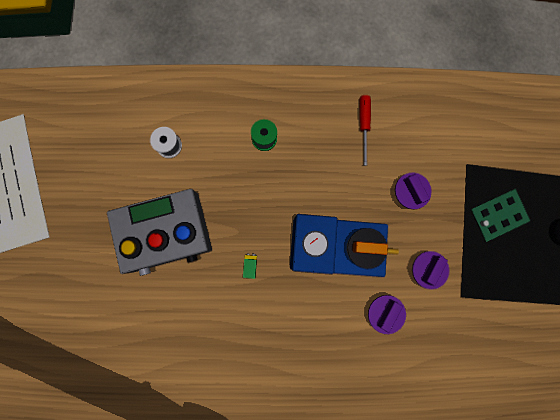

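The top view shows the control box on the left, with yellow (128,247), red (155,240) and blue (182,232). The collector is on the right, with the orange bar near (372,248). Its block is on the left side, so its y points about image-left. Three purple decoys lie around it. In the scene view the keys are at about (351,149), (341,159) and (330,170), and the bar is at (193,220).

```bash
cat > h.py <<'E'
import numpy as np, cv2
from scipy.spatial.transform import Rotation as Ro
from workcell import bot
def ray(n,p):
    c=bot.calibration(n); K=np.array([[c['fx'],0,c['cx']],[0,c['fy'],c['cy']],[0,0,1]])
    u=cv2.undistortPoints(np.array([[p]],float),K,np.array([c['k1'],0,0,0,0]))[0,0]
    d=Ro.from_euler('xyz',c['attitude']).apply([u[0],u[1],1]); return c['origin'],d
def plane(n,p,z):
    o,d=ray(n,p); return o+d*(z-o[2])/d[2]
def tri(p,q):
    (o,d),(a,e)=ray('scene',p),ray('top',q)
    s=np.linalg.lstsq(np.c_[d,-e],a-o,rcond=None)[0]
    A,B=o+d*s[0],a+e*s[1]; return (A+B)/2,np.linalg.norm(A-B)
def blob(img,box,h,smin=110,vmin=60):
    x0,y0,x1,y1=box; hsv=cv2.cvtColor(img,cv2.COLOR_BGR2HSV)
    H=hsv[...,0].astype(int); m=((abs((H-h+90)%180-90)<7)&(hsv[...,1]>smin)&(hsv[...,2]>vmin)).astype(np.uint8)
    k=np.zeros_like(m); k[y0:y1,x0:x1]=m[y0:y1,x0:x1]
    c=max(cv2.findContours(k,cv2.RETR_EXTERNAL,cv2.CHAIN_APPROX_NONE)[0],key=cv2.contourArea)
    return c,cv2.minAreaRect(c)
E
python3 - <<'E'
from h import *
S=cv2.imread('pics/scene0.png');T=cv2.imread('pics/top0.png')
for n,h,sb,tb in (('yel',24,(340,138,362,158),(115,233,143,260)),('red',0,(330,148,352,170),(143,227,169,254)),('blue',112,(318,158,342,180),(169,220,196,246)),('bar',10,(170,200,215,240),(345,230,392,262))):
    cs,rs=blob(S,sb,h);ct,rt=blob(T,tb,h)
    print(n,np.round(rs[0],1),np.round(rs[1],1),np.round(rt[0],1),np.round(rt[1],1),rt[2])
    P,e=tri(rs[0],rt[0]); print('  tri',P.round(1),e.round(1), 'z85',plane('top',rt[0],85).round(1),plane('scene',rs[0],85).round(1))
    if n=='bar':
        b=[plane('top',p,118) for p in cv2.boxPoints(rt)]; print(np.round(b,1)); print(np.round([plane('top',rt[0],118)],1))
c,r=blob(T,(285,205,395,285),112,100,30); print('deck',r,[plane('top',p,50).round(0)[:2] for p in cv2.boxPoints(r)])
cv2.imwrite('pics/crop.png',cv2.hconcat([cv2.resize(T[210:285,285:410],None,fx=3.2,fy=4,interpolation=2),cv2.resize(S[190:265,160:285],None,fx=3.2,fy=4)]))
E
```

```text
yel [350.4 146.4] [10.8  8. ] [127.5 247. ] [13.4 13.4] 45.0
  tri [527.5 263.3  91.3] 1.9 z85 [528.2 266.4  85. ] [520.  270.7  85. ]
red [340. 156.] [ 8. 10.] [154.8 239.8] [13.4 14.1] 45.0
  tri [541.7 210.8  90.9] 2.1 z85 [542.5 213.4  85. ] [534.7 217.1  85. ]
blue [329. 166.] [ 8. 10.] [182.5 232.5] [13. 13.] 90.0
  tri [556.  157.7  91.3] 1.3 z85 [556.8 159.7  85. ] [548.7 164.5  85. ]
bar [192.5 218.8] [18.1 32.9] [373.5 245.5] [31. 35.] 90.0
  tri [ 531.4 -204.   111.1] 1.7 z85 [ 531.5 -211.8   85. ] [ 501.4 -187.    85. ]
[[ 559.8 -170.4  118. ]
 [ 559.7 -237.2  118. ]
 [ 501.7 -235.3  118. ]
 [ 502.3 -169.1  118. ]]
[[ 530.8 -202.8  118. ]]
deck ((340.4597473144531, 245.50997924804688), (93.13127136230469, 57.24293518066406), 4.513988018035889) [array([483., -54.]), array([598., -63.]), array([ 583., -256.]), array([ 467., -243.])]
```

View pics/crop.png

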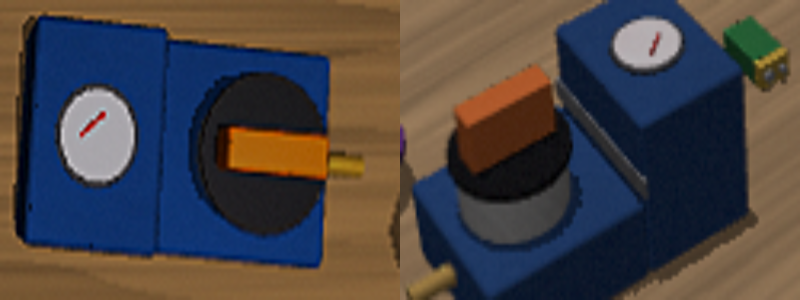

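```bash
python3 - <<'E'
from h import *
S=cv2.imread('pics/scene0.png');T=cv2.imread('pics/top0.png')
hsv=cv2.cvtColor(T,cv2.COLOR_BGR2HSV); print(hsv[248,350:396:3].tolist())
for v in(150,200):
    c,r=blob(T,(345,230,392,262),14,200,v); print(v,r); b=np.array([plane('top',p,118) for p in cv2.boxPoints(r)])[:,:2]; print(b.round(1).tolist(), plane('top',r[0],118).round(1))
c,r=blob(S,(165,200,218,240),9,170,60); print(r)
# gauge+disc: dark disc z=86
g=cv2.cvtColor(T,cv2.COLOR_BGR2GRAY); 
m=((hsv[...,2]<75)&(hsv[...,1]<90)).astype(np.uint8); m[:225]=0;m[272:]=0;m[:,:342]=0;m[:,392:]=0
p=cv2.findNonZero(m); (cx,cy),R=cv2.minEnclosingCircle(max(cv2.findContours(m,0,1)[0],key=cv2.contourArea)); print('disc',cx,cy,R,plane('top',(cx,cy),86).round(1))
e=[plane('top',q,50) for q in ((337.5,220.5),(387.5,224.5))]; d=e[0]-e[1]; print('deck edge yaw',np.degrees(np.arctan2(-d[0],d[1])))
# control axes
s=bot.sense(); print(s['tool_pos'],Ro.from_euler('xyz',s['ee_rot']).as_matrix().round(3))
E
```

```text
[[135, 29, 35], [10, 255, 42], [14, 255, 114], [16, 233, 172], [16, 236, 172], [16, 237, 171], [16, 239, 171], [16, 243, 171], [16, 236, 172], [16, 246, 170], [16, 245, 172], [16, 255, 170], [16, 247, 181], [19, 200, 65], [18, 190, 59], [16, 151, 105]]
150 ((371.6759033203125, 247.88966369628906), (30.22855567932129, 9.965457916259766), 4.763641834259033)
[[519.6, -169.8], [538.0, -171.8], [533.1, -228.9], [514.6, -226.8]] [ 526.3 -199.2  118. ]Traceback (most recent call last):
  File "<stdin>", line 5, in <module>
  File "h.py", line 18, in blob
    c=max(cv2.findContours(k,cv2.RETR_EXTERNAL,cv2.CHAIN_APPROX_NONE)[0],key=cv2.contourArea)
ValueError: max() iterable argument is empty
```

```bash
python3 - <<'E'
from h import *
S=cv2.imread('pics/scene0.png')
c,r=blob(S,(165,200,218,240),9,170,60); print(r, tri(r[0],(371.7,248.5)))
print('gauge',plane('top',(315.3,243.8),100).round(1))
print('stand',plane('scene',(368,88),0).round(),plane('scene',(402,28),150).round(),plane('scene',(365,15),240).round())
c=[plane('top',p,70)[:2].round() for p in((108,211),(193,190),(210,250),(122,272))];print('box',c)
s=bot.sense(); R=Ro.from_euler('xyz',s['ee_rot']).as_matrix(); print(s['tool_pos'],R.round(3))
for n,p in dict(red=(541.7,211.5),yel=(527.5,264),blue=(556,158.3)).items(): print(n,(R.T@(np.array([*p,150])-s['tool_pos'])).round(1))
print(cv2.imwrite('pics/g.png',cv2.resize(S[0:130,280:480],None,fx=4,fy=4)))
E
```

```text
((192.3965301513672, 219.2586212158203), (17.595064163208008, 32.301387786865234), 66.80140686035156) (array([ 526.00818845, -201.63732936,  105.62320234]), np.float64(2.1745722392976368))
gauge [534.8 -95.7 100. ]
stand [183. 739.  -0.] [120. 994. 150.] [122. 771. 240.]
box [array([600., 315.]), array([643., 144.]), array([523., 108.]), array([479., 281.])]
[278.37389217 586.87012938 249.00857323] [[-0.904  0.428 -0.001]
 [ 0.428  0.904 -0.002]
 [-0.    -0.002 -1.   ]]
red [-398.7 -226.2   99.5]
yel [-363.4 -184.8   99.4]
blue [-434.5 -268.1   99.5]
True
```

View pics/g.png

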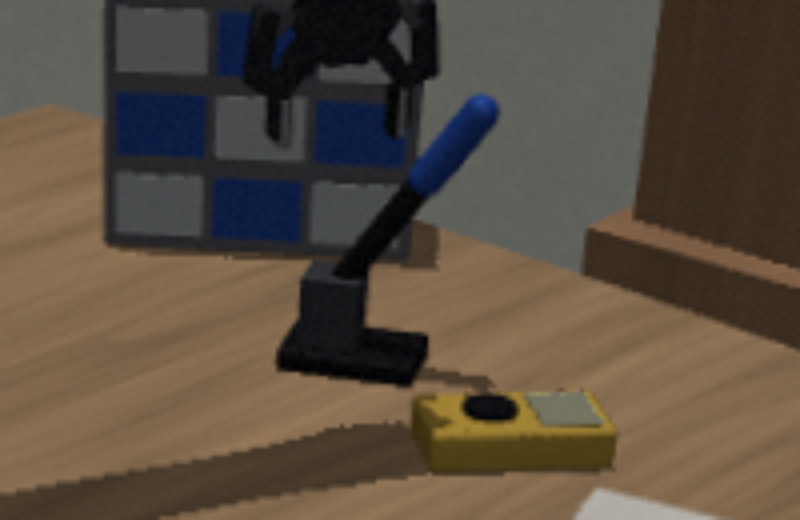

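The close-up shows the open gripper with a stand at about (183,739), well behind the way I'll go. The gauge check (534.8,-95.7) agrees with a cap at (526,-199) and yaw -5°. Next I move above red.

Request:
{"op": "apply_moves", "data": {
  "motion": [
    {"x": -5,"y": -2.8,"z": 0,"claw": 0},
    {"x": -39.9,"y": -22.6,"z": 5,"claw": 0},
    {"x": -39.9,"y": -22.6,"z": 7,"claw": 0},
    {"x": -39.9,"y": -22.6,"z": 9,"claw": 0},
    {"x": -39.9,"y": -22.6,"z": 10,"claw": 0},
    {"x": -39.9,"y": -22.6,"z": 10,"claw": 0},
    {"x": -39.9,"y": -22.6,"z": 10,"claw": 0},
    {"x": -39.9,"y": -22.6,"z": 10,"claw": 0},
    {"x": -39.9,"y": -22.6,"z": 10,"claw": 0},
    {"x": -39.9,"y": -22.6,"z": 10,"claw": 0},
    {"x": -39.9,"y": -22.6,"z": 10,"claw": 0},
    {"x": -39.9,"y": -22.6,"z": 10,"claw": 0}
  ]
}}

```text
schema error: expected keys x, y, z, wx, wy, wz, claw
```

Request:
{"op": "apply_moves", "data": {
  "motion": [
    {"x": -39.9,"y": -22.6,"z": 4,"wx": 0,"wy": 0,"wz": 0,"claw": 0},
    {"x": -39.9,"y": -22.6,"z": 6,"wx": 0,"wy": 0,"wz": 0,"claw": 0},
    {"x": -39.9,"y": -22.6,"z": 8,"wx": 0,"wy": 0,"wz": 0,"claw": 0},
    {"x": -39.9,"y": -22.6,"z": 10,"wx": 0,"wy": 0,"wz": 0,"claw": 0},
    {"x": -39.9,"y": -22.6,"z": 10,"wx": 0,"wy": 0,"wz": 0,"claw": 0},
    {"x": -39.9,"y": -22.6,"z": 10,"wx": 0,"wy": 0,"wz": 0,"claw": 0},
    {"x": -39.9,"y": -22.6,"z": 10,"wx": 0,"wy": 0,"wz": 0,"claw": 0},
    {"x": -39.9,"y": -22.6,"z": 10,"wx": 0,"wy": 0,"wz": 0,"claw": 0},
    {"x": -39.9,"y": -22.6,"z": 10,"wx": 0,"wy": 0,"wz": 0,"claw": 0},
    {"x": -39.9,"y": -22.6,"z": 10,"wx": 0,"wy": 0,"wz": 0,"claw": 0},
    {"x": -39.9,"y": -22.6,"z": 10,"wx": 0,"wy": 0,"wz": 0,"claw": 0},
    {"x": -39.9,"y": -22.6,"z": 10,"wx": 0,"wy": 0,"wz": 0,"claw": 0}
  ]
}}

```text
time_s: 1.3
tool_pos: [541.8, 212.3, 149.6]
ee_rot: [-3.141, -0.001, 2.698]
ft_force: [0.2, 0.5, -0.4]
grip_width: 0.0
finger_force: 0.0
```

Request:
{"op": "apply_moves", "data": {
  "motion": [
    {"x": 0,"y": 0,"z": 2,"wx": 0,"wy": 0,"wz": 0,"claw": 0},
    {"x": 0,"y": 0,"z": 3.2,"wx": 0,"wy": 0,"wz": 0,"claw": 0},
    {"x": 0,"y": 0,"z": 3.4,"wx": 0,"wy": 0,"wz": 0,"claw": 0},
    {"x": 0,"y": 0,"z": 3.6,"wx": 0,"wy": 0,"wz": 0,"claw": 0},
    {"x": 0,"y": 0,"z": 3.8,"wx": 0,"wy": 0,"wz": 0,"claw": 0},
    {"x": 0,"y": 0,"z": 3.8,"wx": 0,"wy": 0,"wz": 0,"claw": 0},
    {"x": 0,"y": 0,"z": 3.8,"wx": 0,"wy": 0,"wz": 0,"claw": 0}
  ]
}}

```text
time_s: 2.0
tool_pos: [542.5, 212.3, 112.5]
ee_rot: [3.141, 0.001, 2.699]
ft_force: [-0.7, 0.7, 0.5]
grip_width: 0.1
finger_force: 0.0
```

```bash
python3 - <<'E'
from h import *
S=bot.read_camera('scene'); T=bot.read_camera('top')
cv2.imwrite('pics/r1.png',cv2.hconcat([cv2.resize(S[100:220,290:400],(400,436)),cv2.resize(T[180:290,100:215],(400,436))]))
E
```

```text
(no output)
```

View pics/r1.png

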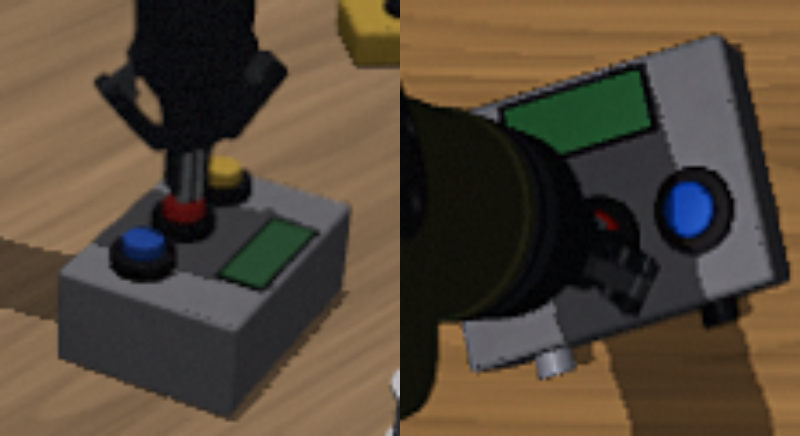

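The closed fingertips stand on or just above the red key at about (185,205) in the left panel, well centred and clear of yellow and blue. I press on by force.

Request:
{"op": "apply_moves", "data": {
  "motion": [
    {"x": 0,"y": 0,"z": 0.3,"wx": 0,"wy": 0,"wz": 0,"claw": 0},
    {"x": 0,"y": 0,"z": 0.5,"wx": 0,"wy": 0,"wz": 0,"claw": 0},
    {"x": 0,"y": 0,"z": 0.5,"wx": 0,"wy": 0,"wz": 0,"claw": 0}
  ]
}}

```text
time_s: 2.4
tool_pos: [542.8, 212.3, 107.4]
ee_rot: [3.141, 0.001, 2.699]
ft_force: [1.0, 0.1, 3.3]
grip_width: -0.4
finger_force: 1.6
```

Request:
{"op": "apply_moves", "data": {
  "motion": [
    {"x": 0,"y": 0,"z": 0.2,"wx": 0,"wy": 0,"wz": 0,"claw": 0},
    {"x": 0,"y": 0,"z": 0.3,"wx": 0,"wy": 0,"wz": 0,"claw": 0},
    {"x": 0,"y": 0,"z": 0.4,"wx": 0,"wy": 0,"wz": 0,"claw": 0},
    {"x": 0,"y": 0,"z": 0.4,"wx": 0,"wy": 0,"wz": 0,"claw": 0}
  ]
}}

```text
time_s: 2.8
tool_pos: [542.8, 212.4, 104.7]
ee_rot: [3.14, 0.001, 2.699]
ft_force: [-3.0, -1.0, 11.1]
grip_width: 0.3
finger_force: 5.6
```

Red is bottomed (11 N). Next is yellow.

Request:
{"op": "apply_moves", "data": {
  "motion": [
    {"x": 0,"y": 0,"z": -1.5,"wx": 0,"wy": 0,"wz": 0,"claw": 0},
    {"x": 0,"y": 0,"z": -4,"wx": 0,"wy": 0,"wz": 0,"claw": 0},
    {"x": 1.5,"y": 1.8,"z": -4,"wx": 0,"wy": 0,"wz": 0,"claw": 0},
    {"x": 3.5,"y": 4.1,"z": -4,"wx": 0,"wy": 0,"wz": 0,"claw": 0},
    {"x": 3.5,"y": 4.1,"z": -4,"wx": 0,"wy": 0,"wz": 0,"claw": 0},
    {"x": 3.5,"y": 4.1,"z": -2,"wx": 0,"wy": 0,"wz": 0,"claw": 0},
    {"x": 3.5,"y": 4.1,"z": -1.2,"wx": 0,"wy": 0,"wz": 0,"claw": 0},
    {"x": 3.5,"y": 4.1,"z": -0.8,"wx": 0,"wy": 0,"wz": 0,"claw": 0},
    {"x": 3.5,"y": 4.1,"z": -0.4,"wx": 0,"wy": 0,"wz": 0,"claw": 0},
    {"x": 3.5,"y": 4.1,"z": -0.2,"wx": 0,"wy": 0,"wz": 0,"claw": 0},
    {"x": 3.5,"y": 4.1,"z": 0,"wx": 0,"wy": 0,"wz": 0,"claw": 0},
    {"x": 3.5,"y": 4.1,"z": 0,"wx": 0,"wy": 0,"wz": 0,"claw": 0}
  ]
}}

```text
time_s: 4.0
tool_pos: [528.0, 263.7, 104.7]
ee_rot: [-3.141, -0.001, 2.698]
ft_force: [-5.7, -2.1, 10.2]
grip_width: 0.3
finger_force: 5.3
```

Request:
{"op": "apply_moves", "data": {
  "motion": [
    {"x": 0,"y": 0,"z": -1.5,"wx": 0,"wy": 0,"wz": 0,"claw": 0},
    {"x": 0,"y": 0,"z": -4,"wx": 0,"wy": 0,"wz": 0,"claw": 0},
    {"x": -2.5,"y": -3,"z": -4,"wx": 0,"wy": 0,"wz": 0,"claw": 0},
    {"x": -5,"y": -6,"z": -4,"wx": 0,"wy": 0,"wz": 0,"claw": 0},
    {"x": -7.1,"y": -8.3,"z": -4,"wx": 0,"wy": 0,"wz": 0,"claw": 0},
    {"x": -7.1,"y": -8.3,"z": -3,"wx": 0,"wy": 0,"wz": 0,"claw": 0},
    {"x": -7.1,"y": -8.3,"z": -1.2,"wx": 0,"wy": 0,"wz": 0,"claw": 0},
    {"x": -7.1,"y": -8.3,"z": -0.8,"wx": 0,"wy": 0,"wz": 0,"claw": 0},
    {"x": -7.1,"y": -8.3,"z": -0.4,"wx": 0,"wy": 0,"wz": 0,"claw": 0},
    {"x": -7.1,"y": -8.3,"z": -0.2,"wx": 0,"wy": 0,"wz": 0,"claw": 0},
    {"x": -7.1,"y": -8.3,"z": 0,"wx": 0,"wy": 0,"wz": 0,"claw": 0},
    {"x": -7.1,"y": -8.3,"z": 0,"wx": 0,"wy": 0,"wz": 0,"claw": 0}
  ]
}}

```text
time_s: 5.2
tool_pos: [556.7, 159.1, 104.8]
ee_rot: [3.141, -0.0, 2.699]
ft_force: [-6.4, -1.8, 8.8]
grip_width: 0.1
finger_force: 4.8
```

Request:
{"op": "apply_moves", "data": {
  "motion": [
    {"x": 0,"y": 0,"z": -1.5,"wx": 0,"wy": 0,"wz": 0,"claw": 0},
    {"x": 0,"y": 0,"z": -5,"wx": 0,"wy": 0,"wz": 0,"claw": 0},
    {"x": 0,"y": 0,"z": -8,"wx": 0,"wy": 0,"wz": 8,"claw": 0},
    {"x": -12.6,"y": -33.7,"z": -8,"wx": 0,"wy": 0,"wz": 69.6,"claw": 6},
    {"x": -12.6,"y": -33.7,"z": -8,"wx": 0,"wy": 0,"wz": 69.6,"claw": 6},
    {"x": -12.6,"y": -33.7,"z": -8,"wx": 0,"wy": 0,"wz": 69.6,"claw": 6},
    {"x": -12.6,"y": -33.7,"z": -8,"wx": 0,"wy": 0,"wz": 69.6,"claw": 6},
    {"x": -12.6,"y": -33.7,"z": -8,"wx": 0,"wy": 0,"wz": 69.6,"claw": 6},
    {"x": -12.6,"y": -33.7,"z": -8,"wx": 0,"wy": 0,"wz": 69.6,"claw": 6},
    {"x": -12.6,"y": -33.7,"z": -8,"wx": 0,"wy": 0,"wz": 69.6,"claw": 6},
    {"x": -12.6,"y": -33.7,"z": -8,"wx": 0,"wy": 0,"wz": 69.6,"claw": 6},
    {"x": -12.6,"y": -33.7,"z": -8,"wx": 0,"wy": 0,"wz": 69.6,"claw": 6}
  ]
}}

```text
time_s: 6.4
tool_pos: [526.2, -202.4, 184.0]
ee_rot: [3.14, 0.001, 1.48]
ft_force: [0.7, 0.7, 0.2]
grip_width: 59.9
finger_force: 0.0
```

Request:
{"op": "apply_moves", "data": {
  "motion": [
    {"x": 0,"y": 0,"z": 0,"wx": 0,"wy": 0,"wz": 0,"claw": 6},
    {"x": 0,"y": 0,"z": 0,"wx": 0,"wy": 0,"wz": 0,"claw": 6}
  ]
}}

```text
time_s: 6.6
tool_pos: [527.1, -197.1, 183.1]
ee_rot: [3.141, -0.001, 1.489]
ft_force: [0.6, 0.7, -0.4]
grip_width: 60.1
finger_force: 0.0
```

```bash
python3 - <<'E'
from h import *
S=bot.read_camera('scene'); T=bot.read_camera('top')
cv2.imwrite('pics/c1.png',cv2.hconcat([cv2.resize(S[120:280,110:290],(400,356)),cv2.resize(T[180:320,280:440],(400,356))]))
s=bot.sense(); print(s['tool_pos'],np.degrees(s['ee_rot']),s['joint_positions'],s['grip_width'],s['ft_force'])
for n,h,sb in (('yel',24,(340,138,362,158)),('red',0,(330,148,352,170)),('blue',112,(318,158,342,180))): print(n,blob(S,sb,h)[1][:2])
E
```

```text
[ 526.89246863 -197.56395461  183.0281614 ] [ 1.79988956e+02 -4.39314305e-02  8.52524176e+01] [-0.21439435  0.19614734  0.59338105  1.77919007 -0.11796993  1.20152025
  0.32993925] 59.990431165599745 [ 0.16496996 -0.61116978 -1.14241251]
yel ((350.5, 146.5), (7.0, 11.0))
red ((340.0, 156.0), (8.0, 10.0))
blue ((329.0, 166.0), (8.0, 10.0))
```

View pics/c1.png

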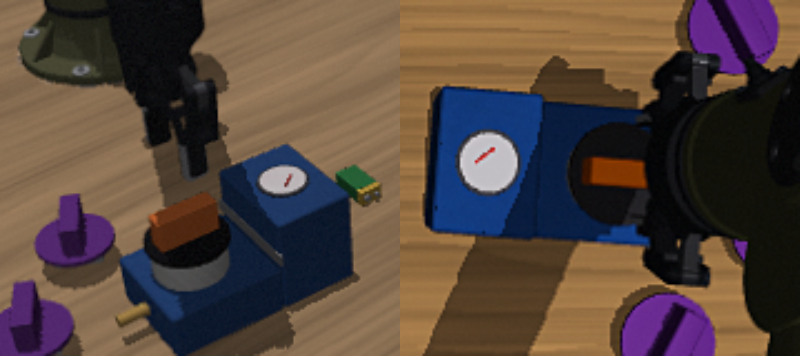

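The gripper stands over the bar, lined up with it, and all three keys are back up, with their blobs where they were. I descend and grip.

Request:
{"op": "apply_moves", "data": {
  "motion": [
    {"x": -0.2,"y": -0.05,"z": 3,"wx": 0,"wy": 0,"wz": 0,"claw": 6},
    {"x": -0.2,"y": -0.05,"z": 5,"wx": 0,"wy": 0,"wz": 0,"claw": 6},
    {"x": -0.2,"y": -0.05,"z": 6.5,"wx": 0,"wy": 0,"wz": 0,"claw": 6},
    {"x": -0.2,"y": -0.05,"z": 7.2,"wx": 0,"wy": 0,"wz": 0,"claw": 6},
    {"x": -0.2,"y": -0.05,"z": 7.6,"wx": 0,"wy": 0,"wz": 0,"claw": 6},
    {"x": -0.2,"y": -0.05,"z": 7.6,"wx": 0,"wy": 0,"wz": 0,"claw": 6},
    {"x": -0.2,"y": -0.05,"z": 7.6,"wx": 0,"wy": 0,"wz": 0,"claw": 4},
    {"x": -0.2,"y": -0.05,"z": 7.6,"wx": 0,"wy": 0,"wz": 0,"claw": 2.6},
    {"x": -0.2,"y": -0.05,"z": 7.6,"wx": 0,"wy": 0,"wz": 0,"claw": 1},
    {"x": -0.2,"y": -0.05,"z": 7.6,"wx": 0,"wy": 0,"wz": 0,"claw": 1},
    {"x": -0.2,"y": -0.05,"z": 7.6,"wx": 0,"wy": 0,"wz": 0,"claw": 1},
    {"x": -0.2,"y": -0.05,"z": 7.6,"wx": 0,"wy": 0,"wz": 0,"claw": 1}
  ],
  "newtons": 60
}}

```text
time_s: 7.9
tool_pos: [526.2, -201.9, 107.9]
ee_rot: [3.14, 0.0, 1.484]
ft_force: [0.3, 0.2, 5.8]
grip_width: 19.5
finger_force: 59.3
```

```bash
python3 -c "
from h import *
s=bot.sense();print(s['tool_pos'],np.degrees(s['ee_rot']),s['ft_force'],s['ft_torque'],s['joint_positions'])"
```

```text
[ 526.1668824  -201.90721733  107.85450972] [1.79909404e+02 3.90876749e-03 8.50258104e+01] [0.33110617 0.23976016 5.84103624] [0.02361143 0.11049944 0.01499704] [-0.18613113  0.27994162  0.58225106  1.85429923 -0.17583365  1.056762
  0.3781145 ]
```

Gripped at 19.5 mm. I try a small turn one way.

Request:
{"op": "apply_moves", "data": {
  "motion": [
    {"x": 0,"y": 0,"z": -0.05,"wx": 0,"wy": 0,"wz": 3,"claw": 1},
    {"x": 0,"y": 0,"z": -0.05,"wx": 0,"wy": 0,"wz": 6,"claw": 1},
    {"x": 0,"y": 0,"z": -0.05,"wx": 0,"wy": 0,"wz": 8,"claw": 1},
    {"x": 0,"y": 0,"z": -0.05,"wx": 0,"wy": 0,"wz": 8,"claw": 1}
  ]
}}

```text
time_s: 8.3
tool_pos: [525.9, -202.2, 108.0]
ee_rot: [3.141, 0.003, 1.351]
ft_force: [-0.9, -2.1, 4.0]
grip_width: 19.5
finger_force: 95.1
```

```bash
python3 -c "
from h import *
s=bot.sense();print(s['tool_pos'],np.degrees(s['ee_rot']),s['ft_force'],s['ft_torque'])"
```

```text
[ 525.9410236  -202.17289478  108.00776825] [1.79959592e+02 1.62606200e-01 7.74341619e+01] [-0.94916061 -2.05987636  3.98470023] [-0.61763307  0.22422074  2.50375583]
```

2.5 N·m of resistance: that is the tightening way. I go the other way.

Request:
{"op": "apply_moves", "data": {
  "motion": [
    {"x": 0,"y": 0,"z": 0,"wx": 0,"wy": 0,"wz": -2,"claw": 1},
    {"x": 0,"y": 0,"z": 0,"wx": 0,"wy": 0,"wz": -8,"claw": 1},
    {"x": 0,"y": 0,"z": 0,"wx": 0,"wy": 0,"wz": -14,"claw": 1},
    {"x": 0,"y": 0,"z": 0,"wx": 0,"wy": 0,"wz": -20,"claw": 1},
    {"x": 0,"y": 0,"z": 0,"wx": 0,"wy": 0,"wz": -20,"claw": 1}
  ]
}}

```text
time_s: 8.8
tool_pos: [525.8, -201.7, 107.9]
ee_rot: [3.14, -0.001, 1.692]
ft_force: [-0.4, -0.0, 4.4]
grip_width: 19.0
finger_force: 61.9
```

```bash
python3 -c "
from h import *
s=bot.sense();print(s['tool_pos'],np.degrees(s['ee_rot']),s['ft_force'],s['ft_torque'],s['joint_positions'])"
```

```text
[ 525.79030674 -201.72688404  107.88064693] [ 1.79930363e+02 -4.13872291e-02  9.69493371e+01] [-0.40897618 -0.03000003  4.44921977] [-0.01749835  0.00148186  0.1297895 ] [-0.15854535  0.27539842  0.54998116  1.85373795 -0.16536904  1.05662116
  0.57755242]
```

It gives. I turn on to about 72°.

Request:
{"op": "apply_moves", "data": {
  "motion": [
    {"x": 0,"y": 0,"z": 0,"wx": 0,"wy": 0,"wz": -6,"claw": 1},
    {"x": 0,"y": 0,"z": 0,"wx": 0,"wy": 0,"wz": -12,"claw": 1},
    {"x": 0,"y": 0,"z": 0,"wx": 0,"wy": 0,"wz": -18,"claw": 1},
    {"x": 0,"y": 0,"z": 0,"wx": 0,"wy": 0,"wz": -24,"claw": 1},
    {"x": 0,"y": 0,"z": 0,"wx": 0,"wy": 0,"wz": -30,"claw": 1},
    {"x": 0,"y": 0,"z": 0,"wx": 0,"wy": 0,"wz": -36,"claw": 1},
    {"x": 0,"y": 0,"z": 0,"wx": 0,"wy": 0,"wz": -42,"claw": 1},
    {"x": 0,"y": 0,"z": 0,"wx": 0,"wy": 0,"wz": -48,"claw": 1},
    {"x": 0,"y": 0,"z": 0,"wx": 0,"wy": 0,"wz": -54,"claw": 1},
    {"x": 0,"y": 0,"z": 0,"wx": 0,"wy": 0,"wz": -60,"claw": 1},
    {"x": 0,"y": 0,"z": 0,"wx": 0,"wy": 0,"wz": -60,"claw": 1}
  ]
}}

```text
time_s: 9.9
tool_pos: [526.5, -201.3, 107.9]
ee_rot: [3.14, 0.002, 2.738]
ft_force: [2.6, 0.8, 2.7]
grip_width: 19.2
finger_force: 61.7
```

```bash
python3 -c "
from h import *
s=bot.sense();print(s['tool_pos'],np.degrees(s['ee_rot']),s['ft_force'],s['ft_torque'],s['joint_positions'])"
```

```text
[ 526.52115551 -201.30020205  107.89548668] [1.79911950e+02 1.04544920e-01 1.56884273e+02] [2.64494548 0.76167829 2.703666  ] [ 0.06970003 -0.49643252  0.0989922 ] [-0.03225712  0.26105489  0.40130698  1.8490864  -0.11799869  1.05246913
  1.58262781]
```

Request:
{"op": "apply_moves", "data": {
  "motion": [
    {"x": 0,"y": 0,"z": -0.3,"wx": 0,"wy": 0,"wz": 0,"claw": 1},
    {"x": 0,"y": 0,"z": -0.8,"wx": 0,"wy": 0,"wz": 0,"claw": 1},
    {"x": 0,"y": 0,"z": -1.3,"wx": 0,"wy": 0,"wz": 0,"claw": 1},
    {"x": 0,"y": 0,"z": -1.3,"wx": 0,"wy": 0,"wz": 0,"claw": 1}
  ]
}}

```text
time_s: 10.3
tool_pos: [525.9, -201.5, 120.9]
ee_rot: [3.141, 0.001, 2.739]
ft_force: [2.6, 0.3, 0.3]
grip_width: 19.2
finger_force: 59.2
```

Request:
{"op": "apply_moves", "data": {
  "motion": [
    {"x": 0,"y": 0,"z": -1,"wx": 0,"wy": 0,"wz": 0,"claw": 1},
    {"x": 0,"y": 0,"z": -2,"wx": 0,"wy": 0,"wz": 0,"claw": 1},
    {"x": 0,"y": 0,"z": -3.5,"wx": 0,"wy": 0,"wz": 0,"claw": 1},
    {"x": 0,"y": 0,"z": -5,"wx": 0,"wy": 0,"wz": 0,"claw": 1},
    {"x": 0,"y": 0,"z": -6.5,"wx": 0,"wy": 0,"wz": 0,"claw": 1},
    {"x": 0,"y": 0,"z": -8,"wx": 0,"wy": 0,"wz": 0,"claw": 1},
    {"x": 0,"y": 0,"z": -8.7,"wx": 0,"wy": 0,"wz": 0,"claw": 1},
    {"x": 0,"y": 0,"z": -8.7,"wx": 0,"wy": 0,"wz": 0,"claw": 1},
    {"x": 0,"y": 0,"z": -8.7,"wx": 0,"wy": 0,"wz": 0,"claw": 1},
    {"x": 0,"y": 0,"z": -8.7,"wx": 0,"wy": 0,"wz": 0,"claw": 1}
  ]
}}

```text
time_s: 11.3
tool_pos: [525.0, -201.4, 206.6]
ee_rot: [-3.141, -0.002, 2.741]
ft_force: [0.6, -0.0, -2.1]
grip_width: 19.1
finger_force: 59.1
```

```bash
python3 - <<'E'
from h import *
S=bot.read_camera('scene'); T=bot.read_camera('top')
cv2.imwrite('pics/e1.png',cv2.hconcat([cv2.resize(S[100:280,110:400],(500,310)),cv2.resize(T[160:320,220:440],(300,310))]))
s=bot.sense(); print(s['tool_pos'],np.degrees(s['ee_rot']),s['grip_width'],s['ft_force'],s['time_s'])
E
```

```text
[ 525.08226789 -201.48330125  206.64618204] [-1.79985906e+02 -8.97266998e-02  1.57026668e+02] 18.761106423221776 [ 0.26743858 -0.93987086 -1.93663624] 11.4
```

View pics/e1.png

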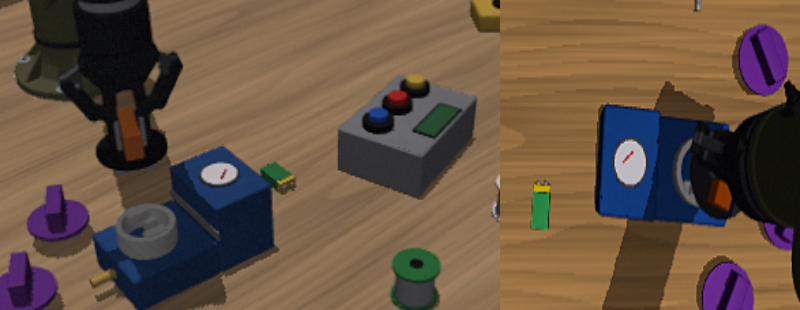

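The cap is held level above the open neck (neck at (147,230) on the left), and nothing else has moved. I take one close look at the cap's underside.

```bash
python3 - <<'E'
from h import *
S=bot.read_camera('scene')
cv2.imwrite('pics/e2.png',cv2.convertScaleAbs(cv2.resize(S[140:260,130:230],(500,600),interpolation=cv2.INTER_CUBIC),alpha=1.8))
E
```

```text
(no output)
```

View pics/e2.png

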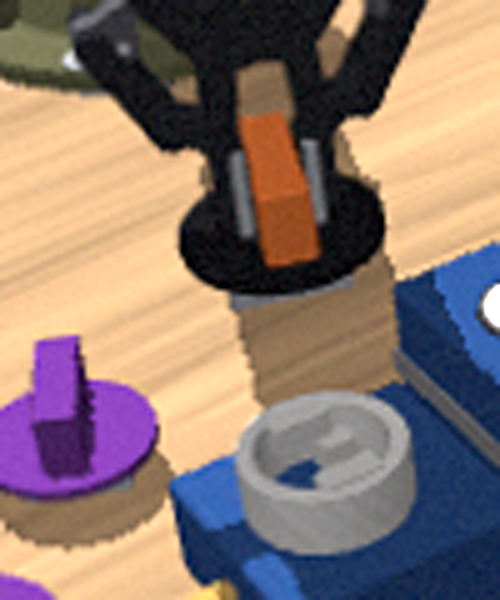

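The steel plug shows just below the disc at about (290,295), and the neck below is open. The cap is level and has risen 99 mm, so I hand in.

```bash
python3 -c "
from workcell import bot
print(bot.finish_job())"
```

```text
the job is handed in; nothing more can be done
None
```

I pressed red, yellow and blue in that order and all three came back up; the cap's thread gave counter-clockwise seen from above, and I handed the job in at about 11.5 s with the cap held level about 99 mm above its seat.

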